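Break the plaster canister's lid free and hold it ajar

ROBOT

A 6-joint arm with a two-finger parallel gripper is mounted at the origin on the work surface. World frame = base frame: x ahead of the robot, y to its left, z up, the work surface at z = 0. Lengths are in m, angles in rad, forces in N, time in s.
With the tool pointing down it reaches from about 0.3 to 0.775 m from the base axis. Payload 14.6 kg.
Tool frame: the origin (TCP) lies midway between the tips of the shut fingers; the grasp point (between the pads) lies 19 mm behind it; y points along the fingers, z is the direction in which the jaws open and shut, and the axes are right-handed (so a half turn about y gives the same grasp; the last joint's range is limited). The gripper opens to 94 mm and grips with 3 to 60 N. Pads are 16 mm wide; open, the fingers measure 119 mm over their backs; the gripper's body (75 mm by 177 mm) begins 78 mm behind the grasp point.
Start: joints at [1.106, 0.3, 1.521, -0, 1.321, -0.067], TCP at [0.213, 0.507, 0.205] pointing down, gripper open.
Joint ranges: [-3.03, 3.03], [-0.79, 2.21], [0.23, 2.52], [-1.04, 4.18], [0, 3.07], [-2.55, 2.55]. Speed limits (rad/s): [2.22, 2.22, 2.57, 3.14, 3.14, 3.14].

INTERFACE

Orientations are given as a rotation vector (axis times angle).
In Python, from station import robot, imaging gives the robot as it stands.
- The arm moves only by the tool play_rows, never from a script. Its arguments are lists of equal length, an entry for each row: "claw": the closure, from 0 (fully open) to 1 (shut); "xyz": the shift along the tool's x, y, z in cm, a list of three; "rot": the turn, a rotation vector about the tool's x, y, z in degrees, a list of three. A call has 1 to 10 rows; each row is the pose to reach, as a shift and turn from the pose commanded when the call began, along the tool's axes at that moment; what a row does not reach only later rows make up. A row lasts 1/12 s, in which the tool goes at most 41.7 mm and 7.16 degrees, less where a joint would pass 70% of its speed; a pose out of reach is approached as far as the arm can. A call with a gripper value outside its range is refused whole. The fingers move at their own pace and stop on an object; the grip force is fixed at half the most. Time passes only in rows, so rows that repeat a pose let the fingers close. It gives the time, the measured TCP pose, the force and the opening at its end, in the units of the state.
- robot.observe(): the state, without advancing time (a new reading comes with each control period).
- imaging.capture(name): name is "side" or "top"; returns a dict with "image" (384x512x3 uint8, blue, green, red), "range_z" (384x512 float32, m along the optical axis (not along the pixel's ray), 0 where there is no reading), "fx", "fy", "cx", "cy" (pixels), "eye" and "rotation" of the camera in the world. Camera axes: x right, y up, looking along -z (the intrinsics and any distortion apply to the point x, -y, -z); pixel columns grow to the right and rows downward; lengths in m; the calibration is good to about 2 mm. A picture is of the moment at which its call begins.
- robot.job_done(): hands the job in, once; it reports no verdict.
The state is a dict: "clock": time; "joint_positions": joint angles; "joint_vel": joint speeds; "effort": joint torques, N m; "ee_pos": TCP position; "orientation": TCP orientation; "contact_force": force on the tool from outside, world axes, zero at the start; "moment": the same for the moment, N m; "opening": opening from 0.0 (shut) to 1.0 (fully open).
Only numpy, scipy, OpenCV 4.12 (cv2) and the standard library are available. Lean on these libraries where they do the work, as an engineer would, in place of code of your own. Each camera call takes 0.05 s, during which the arm holds its last target. There are 200 camera calls.

TASK

Open the plaster canister just enough for me to slip in a drying sachet: first slide the roll of tape up off the lid's knob and lay it flat on the bench, then pull the lid, which sticks hard in its rubber ring, up until it lets go, without letting it shoot up more than 60 mm. Finish while still holding the lid level over the mouth, about 20 mm above its seat (12 to 30 mm is fine), carried by the gripper alone. Leave the jar, the drinking bottle and the wooden batten where they are.

Things in the scene. Friction and masses are not known exactly. Their poses are not given: they have to be found in the camera images.
- canister: round white stoneware canister for plaster powder, 128 mm across, 150 mm tall to its rim, inside 108 mm wide; full, heavy and fixed to the bench. Origin: centre of its underside, z up along its axis
- rim (a point): centre of the canister's mouth, level with the rim, 150 mm above the bench. A rubber ring lines the mouth's top 9 mm and grips the lid's plug
- lid_seat (a point): centre of the underside of the lid's flange: coincides with point rim when the lid is home; its height above the rim is how far the lid is raised. Wooden lid, about 0.2 kg: flange 130 mm across, 12 thick; below it a plug 100 mm across, 8 deep; above it the knob. It sticks: 11 to 18 N to start it, a little less as it slides up 4 mm, then it pops free to 6 or 7 mm and only its weight (2 N) remains
- knob (a point): centre of the lid's wooden knob, a plain upright round post 22 mm across and 52 mm tall in the middle of the flange's top face. The point lies on the axis, 26 mm above that face and 26 mm below the post's top, 38 mm above point lid_seat. z is the lid's axis, up
- tape_center (a point): centre of the roll of masking tape (on its axis, half-way up): ring 64 mm across, 36 mm wide (its height as it lies), 30 mm bore, about 80 g. z is its axis. At the start it sits loosely round the knob, flat on the lid's flange, the knob's top 16 mm out of it. Lying flat on the bench its centre is 18 mm up
- jar: bystander: green glass jar with white cap, 76 mm across, 105 mm tall, upright; origin at the centre of its underside
- flask: bystander: pale drinking bottle with black cap and loop, 72 mm across, 212 mm tall, upright; origin at the centre of its underside
- batten: bystander: flat wooden batten 45 x 360 x 12 mm lying beyond the canister, long side along its y; origin at the centre of its underside

How it is judged:
By the outcome, as a careful person would: the job done as asked, in the order asked, and still so for the second after the job is handed in, while the arm keeps its last pose, push and grip.
It also fails if it takes over 54 s, if anything falls off the work surface, if the arm or the gripper's body presses on something with over 40 N, if the wrist force passes 120 N, or if a joint passes its speed limit or range.

## Working session

There is one attempt and no reset: what is moved stays moved. The work goes in short steps, Python scripts to look and compute and a tool call to move; the robot and the scene stay as the last step left them, time stands still between calls to the robot, and variables do not carry over. Pictures are saved under pics/ and viewed, about 8 in all and at most 12, crops included, and the job is handed in when it is done.

Besides the shell and the picture viewer there is one more tool, called after ">>>" as name(argument=value, ...), one argument or row to a line, values as JSON. play_rows: Moves the arm, as the interface text tells. Its arguments: {"type":"object","properties":{"claw":{"type":"array","items":{"type":"number"}},"xyz":{"type":"array","items":{"type":"array","items":{"type":"number"}}},"rot":{"type":"array","items":{"type":"array","items":{"type":"number"}}}},"required":["claw","xyz","rot"]}

```bash
mkdir -p pics; ls
cat > h.py <<'E'
import numpy as np, cv2
from station import robot, imaging
from scipy.spatial.transform import Rotation as R
def cap(n):
    c=imaging.capture(n); return c
def cloud(c):
    z=c["range_z"]; v,u=np.mgrid[0:z.shape[0],0:z.shape[1]]
    p=np.stack([(u-c["cx"])/c["fx"]*z,-(v-c["cy"])/c["fy"]*z,-z],-1)
    w=p@np.array(c["rotation"]).T+np.array(c["eye"]); w[z<=0]=np.nan
    return w
def st():
    s=robot.observe(); 
    for k in("clock","joint_positions","ee_pos","orientation","contact_force","moment","opening"): print(k,np.round(s[k],4))
    print(np.round(R.from_rotvec(s["orientation"]).as_matrix(),3)); return s
E
python3 - <<'E'
from h import *
st()
a=cap("side");b=cap("top")
for n,c in(("side",a),("top",b)):
    print(n,{k:np.round(v,3) if not isinstance(v,dict) else v for k,v in c.items() if k not in("image","range_z")})
    np.save(n+"0.npy",cloud(c))
    cv2.imwrite(f"pics/{n}0.png",c["image"])
E
```

```text
pics
clock 0.0
joint_positions [ 1.1064e+00  3.0050e-01  1.5216e+00  1.0000e-04  1.3207e+00 -6.6600e-02]
ee_pos [0.2129 0.5068 0.2049]
orientation [-1.5494  0.3124 -0.3118]
contact_force [ 0.3888  0.1207 -0.5057]
moment [-0.074   0.052  -0.0732]
opening 0.9975
[[ 0.922 -0.001  0.387]
 [-0.387 -0.001  0.922]
 [-0.    -1.    -0.001]]
side {'fx': np.float64(373.214), 'fy': np.float64(373.214), 'cx': np.float64(253.807), 'cy': np.float64(193.629), 'eye': array([0.536, 1.078, 0.748]), 'rotation': array([ 0.054, -1.524, -2.64 ])}Traceback (most recent call last):
  File "<stdin>", line 6, in <module>
  File "h.py", line 9, in cloud
    w=p@np.array(c["rotation"]).T+np.array(c["eye"]); w[z<=0]=np.nan
      ~~~~~~~~~~~~~~~~~~~~~~~~~~~^~~~~~~~~~~~~~~~~~~
ValueError: operands could not be broadcast together with shapes (384,512) (3,)
```

```bash
sed -i 's/np.array(c\["rotation"\]).T/R.from_rotvec(c["rotation"]).as_matrix().T/' h.py
python3 - <<'E'
from h import *
ims=[]
for n in("side","top"):
    c=cap(n); w=cloud(c)
    print(n,[k for k in c],c["eye"],c["rotation"])
    np.save(n+"0.npy",w); ims.append(c["image"])
    for lo,hi in((-.01,.01),(.005,.02),(.09,.115),(.155,.17),(.192,.204),(.207,.22)):
        m=(w[...,2]>lo)&(w[...,2]<hi)&(w[...,0]>.1)
        if lo>0 and m.any():
            k,l,s,cc=cv2.connectedComponentsWithStats(m.astype(np.uint8))
            for i in range(1,k):
                if s[i,4]>40:
                    q=w[l==i]; print(lo,s[i],np.round(q.min(0),3),np.round(q.max(0),3),np.round(np.median(q,0),3))
cv2.imwrite("pics/a.png",cv2.resize(np.vstack(ims),(800*1,1200))[:, :]) if 0 else [cv2.imwrite(f"pics/{n}0.png",i) for n,i in zip(("side","top"),ims)]
E
```

```text
side ['image', 'range_z', 'fx', 'fy', 'cx', 'cy', 'eye', 'rotation'] [0.53632197 1.07829698 0.74795398] [ 0.05422903 -1.52382936 -2.6396366 ]
0.005 [  0  75 234  63 518] [ 1.001 -2.061  0.005] [ 2.037 -0.612  0.02 ] [ 2.021 -1.764  0.013]
0.005 [254  80  91   7 181] [ 0.1   -2.058  0.005] [ 0.831 -1.942  0.02 ] [ 0.454 -2.02   0.012]
0.005 [233 134  41  22 439] [ 0.595 -0.837  0.005] [ 0.814 -0.555  0.02 ] [ 0.689 -0.611  0.016]
0.005 [353 148  26  16 258] [ 0.101 -0.724  0.006] [ 0.201 -0.548  0.019] [ 0.143 -0.628  0.014]
0.005 [288 175  16   6  49] [ 0.455 -0.355  0.005] [ 0.519 -0.329  0.02 ] [ 0.489 -0.338  0.014]
0.005 [201 190  31  57 747] [ 0.74  -0.209  0.005] [0.786 0.154 0.016] [0.763 0.008 0.011]
0.005 [401 220  16  28 174] [ 0.1   -0.069  0.006] [0.127 0.079 0.02 ] [0.11  0.011 0.012]
0.005 [250 230  38  14 121] [0.514 0.059 0.005] [0.638 0.115 0.02 ] [0.574 0.105 0.014]
0.005 [258 309  29  14 109] [0.509 0.402 0.005] [0.581 0.432 0.02 ] [0.541 0.425 0.012]
0.005 [  97  361  164   23 3206] [0.559 0.559 0.01 ] [0.9   0.637 0.02 ] [0.744 0.596 0.015]
0.09 [  0  63 249  57 
[... 1960 characters left out ...]
  0.005] [ 0.197 -0.549  0.02 ] [ 0.138 -0.64   0.015]
0.005 [234 351  43   9 261] [ 0.1   -0.069  0.006] [0.125 0.068 0.02 ] [ 0.11  -0.001  0.013]
0.09 [117 214  22  21 374] [0.511 0.358 0.09 ] [0.575 0.421 0.114] [0.542 0.388 0.105]
0.09 [357 226   9  21  46] [ 0.452 -0.354  0.091] [ 0.515 -0.334  0.114] [ 0.482 -0.339  0.103]
0.155 [ 214  189   43   43 1056] [ 0.509 -0.015  0.155] [0.636 0.112 0.17 ] [0.568 0.047 0.162]
0.192 [224 197  22  22 297] [0.545 0.018 0.192] [0.607 0.079 0.203] [0.574 0.047 0.198]
0.207 [231 205   8   7  45] [0.565 0.038 0.21 ] [0.582 0.058 0.218] [0.573 0.047 0.214]
0.207 [374 233  16   6  43] [ 0.476 -0.393  0.208] [ 0.489 -0.347  0.216] [ 0.484 -0.37   0.211]
```

View pics/side0.png

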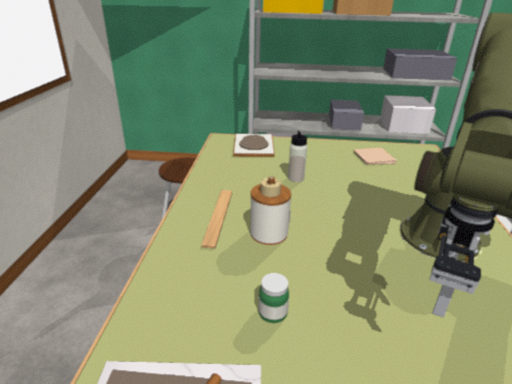

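View pics/top0.png

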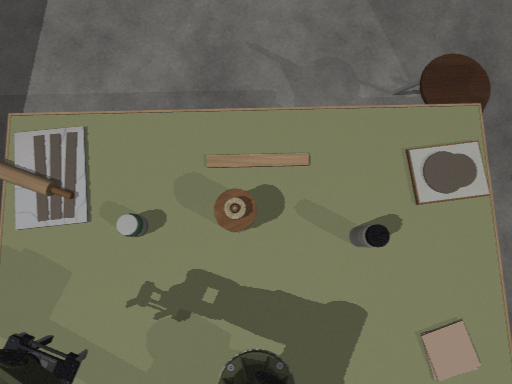

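The side view shows the canister at about (270,210) with the tape roll and knob at (271,187), the jar at (274,298), the flask at (298,158) and the batten at (218,217). The top view shows the lid at (235,210), and the bench between the robot and the canister is empty.

Top view and side view agree on the canister axis to about 3 mm, near (0.575, 0.050). The measured heights match the given ones: flange 0.162, tape top 0.198, knob top 0.214. I'm moving above it now.

>>> play_rows(
  claw=[0, 0, 0, 0, 0, 0, 0, 0, 0, 0],
  xyz=[
    [0, -4, 0],
    [3, -8, -1.6],
    [7, -9.5, -3.9],
    [11, -9.5, -6.1],
    [14.5, -9.5, -8],
    [18, -9.5, -9.9],
    [21.5, -9.5, -11.8],
    [25, -9.5, -13.8],
    [28.5, -9.5, -15.7],
    [32, -9.5, -17.6],
  ],
  rot=[
    [0, 0, 0],
    [0, 0, 0],
    [0, 0, 0],
    [0, 0, 0],
    [0, 0, 0],
    [0, 0, 0],
    [0, 0, 0],
    [0, 0, 0],
    [0, 0, 0],
    [0, 0, 0],
  ],
)

```text
clock: 1.03
ee_pos: [0.4353, 0.2257, 0.3006]
orientation: [-1.548, 0.312, -0.312]
contact_force: [0.2, 0.1, 0.3]
opening: 1.001
```

>>> play_rows(
  claw=[0, 0, 0, 0, 0, 0, 0, 0],
  xyz=[
    [3.5, 0, -1.9],
    [7, 0, -3.8],
    [10.5, 0, -5.8],
    [14, 0, -7.7],
    [17, 0, -9.4],
    [19.1, 0, -10.5],
    [19.1, 0, -10.5],
    [19.1, 0, -10.5],
  ],
  rot=[
    [0, 0, 0],
    [0, 0, 0],
    [0, 0, 0],
    [0, 0, 0],
    [0, 0, 0],
    [0, 0, 0],
    [0, 0, 0],
    [0, 0, 0],
  ],
)

```text
clock: 1.7
ee_pos: [0.5701, 0.056, 0.2997]
orientation: [-1.548, 0.314, -0.313]
contact_force: [-0.5, 0.5, 0.2]
opening: 0.997
```

```bash
cat >> h.py <<'E'
def to(x,y,z):
    s=robot.observe(); M=R.from_rotvec(s["orientation"]).as_matrix()
    print("tool cm to",(x,y,z),np.round(M.T@(np.array([x,y,z])-s["ee_pos"])*100,2))
E
python3 - <<'E'
from h import *
st(); to(.575,.05,.169)
c=cap("side"); w=cloud(c); cv2.imwrite("pics/s1.png",cv2.resize(c["image"][100:260,180:400],None,fx=3,fy=3))
w=np.load("top0.npy"); from scipy.optimize import least_squares
# boundary circle fits (top, side) for flange & tape
import h
for n in("top","side"):
    w=np.load(n+"0.npy")
    for nm,lo,hi,r,box in(("flange",.155,.168,.065,.075),("tape",.19,.204,.032,.045),("knob",.208,.22,.011,.03)):
        m=(w[...,2]>lo)&(w[...,2]<hi)&(np.hypot(w[...,0]-.575,w[...,1]-.05)<box)
        q=w[m][:,:2]
        if len(q)<10: continue
        hull=cv2.convexHull(q.astype(np.float32)); (cx,cy),rr=cv2.minEnclosingCircle(hull); print(n,nm,round(cx,4),round(cy,4),round(rr,4),np.round(np.nanmedian(w[m][:,2]),4))
E
```

```text
clock 1.7
joint_positions [ 3.3900e-02  3.0190e-01  1.3023e+00  1.0000e-04  1.5386e+00 -1.1373e+00]
ee_pos [0.5701 0.056  0.2997]
orientation [-1.5482  0.3144 -0.3125]
contact_force [-0.4921  0.4974  0.215 ]
moment [-0.0105 -0.0584 -0.0512]
opening 0.9975
[[ 0.921 -0.001  0.389]
 [-0.389  0.     0.921]
 [-0.001 -1.    -0.   ]]
tool cm to (0.575, 0.05, 0.169) [ 0.7  13.07 -0.36]
top flange 0.5739 0.0478 0.0648 0.1618
top tape 0.5755 0.0473 0.0319 0.1978
top knob 0.5741 0.0479 0.0107 0.2137
side flange 0.5755 0.0518 0.0665 0.1611
side tape 0.5755 0.0499 0.0345 0.197
side knob 0.5743 0.0493 0.0139 0.2119
```

>>> play_rows(
  claw=[0, 0, 0, 0, 0, 0, 0, 0, 0, 0],
  xyz=[
    [0.7, 0, -0.4],
    [0.7, 2, -0.4],
    [0.7, 4, -0.4],
    [0.7, 6, -0.4],
    [0.7, 8, -0.4],
    [0.7, 9.5, -0.4],
    [0.7, 11, -0.4],
    [0.7, 12.2, -0.4],
    [0.7, 13.0, -0.4],
    [0.7, 13.0, -0.4],
  ],
  rot=[
    [0, 0, 0],
    [0, 0, 0],
    [0, 0, 0],
    [0, 0, 0],
    [0, 0, 0],
    [0, 0, 0],
    [0, 0, 0],
    [0, 0, 0],
    [0, 0, 0],
    [0, 0, 0],
  ],
)

```text
clock: 2.58
ee_pos: [0.5742, 0.0507, 0.1691]
orientation: [-1.549, 0.313, -0.31]
contact_force: [0.3, -0.7, -0.3]
opening: 1.003
```

Run:
```python
from h import *
st(); to(.575,.049,.169)
c=cap("side"); cv2.imwrite("pics/s2.png",cv2.resize(c["image"][120:260,190:370],None,fx=4,fy=4))
```

```text
clock 2.5833
joint_positions [ 0.0245  0.3904  1.4863 -0.      1.2669 -1.1491]
ee_pos [0.5742 0.0507 0.1691]
orientation [-1.5487  0.3131 -0.31  ]
contact_force [ 0.3445 -0.6545 -0.3443]
moment [-0.0138  0.0068  0.011 ]
opening 1.0034
[[ 0.922 -0.002  0.387]
 [-0.387 -0.     0.922]
 [-0.002 -1.    -0.001]]
tool cm to (0.575, 0.049, 0.169) [ 0.14  0.01 -0.13]
```

View pics/s2.png

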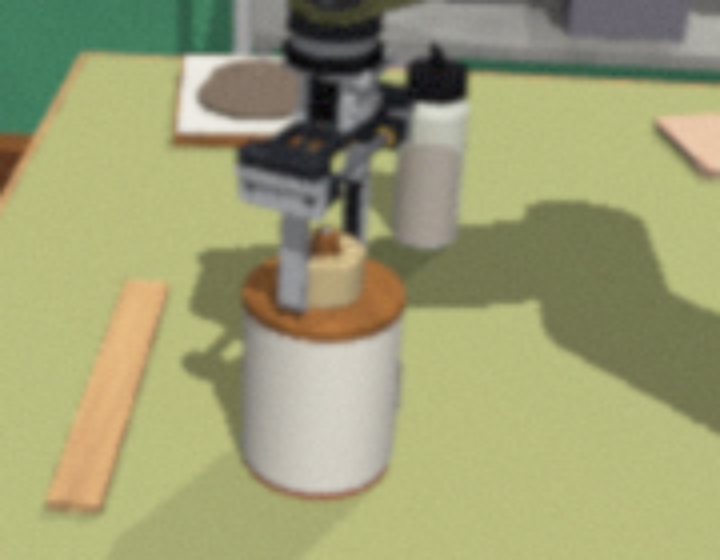

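The fingers straddle the tape, with the near finger at crop (295,265). Closing now.

>>> play_rows(
  claw=[0, 1, 1, 1, 1, 1, 1, 1, 1, 1],
  xyz=[
    [0.1, 0, -0.1],
    [0.1, 0, -0.1],
    [0.1, 0, -0.1],
    [0.1, 0, -0.1],
    [0.1, 0, -0.1],
    [0.1, 0, -0.1],
    [0.1, 0, -0.1],
    [0.1, 0, -0.1],
    [0.1, 0, -0.1],
    [0.1, 0, -0.1],
  ],
  rot=[
    [0, 0, 0],
    [0, 0, 0],
    [0, 0, 0],
    [0, 0, 0],
    [0, 0, 0],
    [0, 0, 0],
    [0, 0, 0],
    [0, 0, 0],
    [0, 0, 0],
    [0, 0, 0],
  ],
)

```text
clock: 3.47
ee_pos: [0.5754, 0.0491, 0.1706]
orientation: [-1.548, 0.312, -0.312]
contact_force: [-0.6, -0.5, 2.3]
opening: 0.669
```

>>> play_rows(
  claw=[1, 1, 1, 1, 1, 1, 1, 1, 1, 1],
  xyz=[
    [0, -0.5, 0],
    [0, -1.2, 0],
    [0, -2, 0],
    [0, -3, 0],
    [0, -4, 0],
    [0, -5, 0],
    [0, -6, 0],
    [0, -7, 0],
    [0, -8, 0],
    [0, -8, 0],
  ],
  rot=[
    [0, 0, 0],
    [0, 0, 0],
    [0, 0, 0],
    [0, 0, 0],
    [0, 0, 0],
    [0, 0, 0],
    [0, 0, 0],
    [0, 0, 0],
    [0, 0, 0],
    [0, 0, 0],
  ],
)

```text
clock: 4.3
ee_pos: [0.5759, 0.0491, 0.2529]
orientation: [-1.548, 0.31, -0.314]
contact_force: [-0.7, 0.0, -0.5]
opening: 0.668
```

Run:
```python
from h import *
st(); to(.42,.20,.25); to(.42,.20,.008)
for n in("top","side"):
    c=cap(n); w=cloud(c)
    m=(w[...,2]>.207)&(w[...,2]<.222)&(np.hypot(w[...,0]-.575,w[...,1]-.05)<.02); print(n,m.sum())
    if n=="side": cv2.imwrite("pics/s3.png",cv2.resize(c["image"][100:260,180:400],None,fx=3,fy=3))
```

```text
clock 4.3
joint_positions [ 0.0217  0.3305  1.371  -0.      1.437  -1.1513]
ee_pos [0.5759 0.0491 0.2529]
orientation [-1.5475  0.3096 -0.3144]
contact_force [-0.6908  0.0294 -0.4501]
moment [ 0.027  -0.0315  0.0467]
opening 0.6684
[[ 0.922  0.003  0.387]
 [-0.387  0.     0.922]
 [ 0.003 -1.     0.001]]
tool cm to (0.42, 0.2, 0.25) [-20.22   0.25   7.87]
tool cm to (0.42, 0.2, 0.008) [-20.29  24.45   7.84]
top 0
side 27
```

View pics/s3.png

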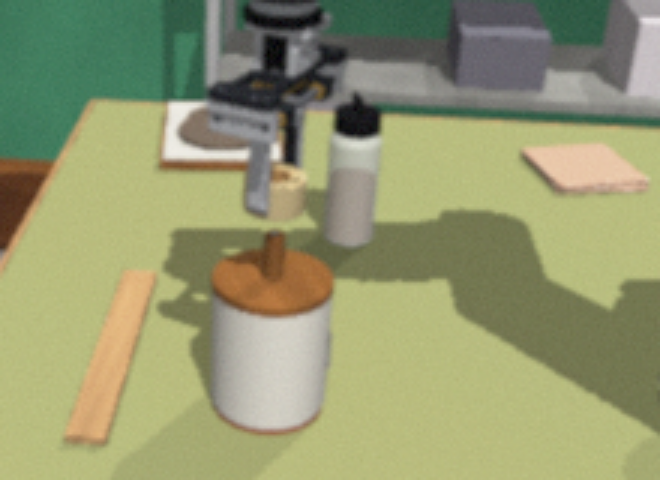

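Tape at crop (283,193) is clear of the bare knob (273,255). Carrying it to (0.42, 0.20).

>>> play_rows(
  claw=[1, 1, 1, 1, 1, 1, 1, 1, 1, 1],
  xyz=[
    [-2, 0, 0.8],
    [-5, 0, 2],
    [-8, 0, 3.1],
    [-11, 0, 4.3],
    [-14, 0, 5.5],
    [-17, 0.0, 6.6],
    [-19.5, 2, 7.6],
    [-20.3, 5, 7.9],
    [-20.3, 8, 7.9],
    [-20.3, 11, 7.9],
  ],
  rot=[
    [0, 0, 0],
    [0, 0, 0],
    [0, 0, 0],
    [0, 0, 0],
    [0, 0, 0],
    [0, 0, 0],
    [0, 0, 0],
    [0, 0, 0],
    [0, 0, 0],
    [0, 0, 0],
  ],
)

```text
clock: 5.23
ee_pos: [0.4179, 0.201, 0.139]
orientation: [-1.548, 0.311, -0.311]
contact_force: [0.9, -0.0, -1.0]
opening: 0.67
```

>>> play_rows(
  claw=[1, 1, 1, 1, 1, 1, 1, 1, 1, 1],
  xyz=[
    [0, 3, 0],
    [0, 5.5, 0],
    [0, 7.5, 0],
    [0, 9, 0],
    [0, 10.3, 0],
    [0, 11.2, 0],
    [0, 12, 0],
    [0, 12.5, 0],
    [0, 12.5, 0],
    [0, 12.5, 0],
  ],
  rot=[
    [0, 0, 0],
    [0, 0, 0],
    [0, 0, 0],
    [0, 0, 0],
    [0, 0, 0],
    [0, 0, 0],
    [0, 0, 0],
    [0, 0, 0],
    [0, 0, 0],
    [0, 0, 0],
  ],
)

```text
clock: 6.07
ee_pos: [0.4189, 0.2006, 0.0157]
orientation: [-1.548, 0.312, -0.312]
contact_force: [0.0, 0.4, -0.7]
opening: 0.665
```

>>> play_rows(
  claw=[1, 1, 1, 1, 1, 1, 1, 1],
  xyz=[
    [0, 0.1, 0],
    [0, 0.2, 0],
    [0, 0.3, 0],
    [0, 0.4, 0],
    [0, 0.5, 0],
    [0, 0.6, 0],
    [0, 0.6, 0],
    [0, 0.6, 0],
  ],
  rot=[
    [0, 0, 0],
    [0, 0, 0],
    [0, 0, 0],
    [0, 0, 0],
    [0, 0, 0],
    [0, 0, 0],
    [0, 0, 0],
    [0, 0, 0],
  ],
)

```text
clock: 6.73
ee_pos: [0.4187, 0.2005, 0.0094]
orientation: [-1.548, 0.312, -0.312]
contact_force: [-0.3, -0.4, 0.0]
opening: 0.664
```

>>> play_rows(
  claw=[1, 1, 1, 1],
  xyz=[
    [0, 0.05, 0],
    [0, 0.1, 0],
    [0, 0.15, 0],
    [0, 0.15, 0],
  ],
  rot=[
    [0, 0, 0],
    [0, 0, 0],
    [0, 0, 0],
    [0, 0, 0],
  ],
)

```text
clock: 7.07
ee_pos: [0.4189, 0.2006, 0.0086]
orientation: [-1.548, 0.312, -0.312]
contact_force: [-4.7, -2.2, 11.3]
opening: 0.665
```

>>> play_rows(
  claw=[1, 0, 0, 0, 0, 0, 0, 0, 0, 0],
  xyz=[
    [0, -0.1, 0],
    [0, -0.1, 0],
    [0, -0.1, 0],
    [0, -0.1, 0],
    [0, -0.1, 0],
    [0, -0.1, 0],
    [0, -0.1, 0],
    [0, -1, 0],
    [0, -3, 0],
    [0, -6, 0],
  ],
  rot=[
    [0, 0, 0],
    [0, 0, 0],
    [0, 0, 0],
    [0, 0, 0],
    [0, 0, 0],
    [0, 0, 0],
    [0, 0, 0],
    [0, 0, 0],
    [0, 0, 0],
    [0, 0, 0],
  ],
)

```text
clock: 7.9
ee_pos: [0.4176, 0.2001, 0.0676]
orientation: [-1.55, 0.315, -0.31]
contact_force: [-0.7, 1.0, 0.0]
opening: 1.001
```

>>> play_rows(
  claw=[0, 0, 0, 0, 0, 0, 0, 0, 0, 0],
  xyz=[
    [0, -4, 0],
    [0, -8, 0],
    [0, -12, 0],
    [0, -16, 0],
    [0, -20, 0],
    [0, -22, 0],
    [2, -23, -0.8],
    [5, -23, -2],
    [8, -23, -3.1],
    [11, -23, -4.3],
  ],
  rot=[
    [0, 0, 0],
    [0, 0, 0],
    [0, 0, 0],
    [0, 0, 0],
    [0, 0, 0],
    [0, 0, 0],
    [0, 0, 0],
    [0, 0, 0],
    [0, 0, 0],
    [0, 0, 0],
  ],
)

```text
clock: 8.73
ee_pos: [0.5041, 0.1173, 0.299]
orientation: [-1.548, 0.311, -0.312]
contact_force: [-0.0, -0.3, 0.1]
opening: 0.999
```

Run:
```python
from h import *
st(); to(.575,.049,.27); to(.575,.049,.167)
for n in("top","side"):
    c=cap(n); w=cloud(c)
    for nm,lo,hi,b,x,y in(("tape",.028,.045,.06,.419,.2),("knob",.19,.222,.03,.575,.05),("flange",.155,.168,.075,.575,.05)):
        m=(w[...,2]>lo)&(w[...,2]<hi)&(np.hypot(w[...,0]-x,w[...,1]-y)<b)
        if m.sum()>5: (cx,cy),rr=cv2.minEnclosingCircle(w[m][:,:2].astype(np.float32)); print(n,nm,m.sum(),round(cx,4),round(cy,4),round(rr,4),np.round(np.percentile(w[m][:,2],[5,50,95]),4))
    if n=="side": cv2.imwrite("pics/s4.png",cv2.resize(c["image"][120:320,180:440],None,fx=3,fy=3))
```

```text
clock 8.7333
joint_positions [ 0.1578  0.1707  1.4645  0.      1.5054 -1.0158]
ee_pos [0.5041 0.1173 0.299 ]
orientation [-1.5478  0.3108 -0.3123]
contact_force [-0.0288 -0.2604  0.0867]
moment [ 0.0126 -0.0211 -0.063 ]
opening 0.9993
[[ 0.922  0.001  0.387]
 [-0.387  0.     0.922]
 [ 0.001 -1.     0.001]]
tool cm to (0.575, 0.049, 0.27) [ 9.18  2.91 -3.56]
tool cm to (0.575, 0.049, 0.167) [ 9.17 13.21 -3.56]
top tape 237 0.4191 0.1991 0.0317 [0.0323 0.0358 0.0396]
top knob 49 0.5738 0.0476 0.0109 [0.1957 0.2133 0.2169]
top flange 1189 0.5737 0.0482 0.0649 [0.1586 0.1617 0.1649]
side tape 243 0.4218 0.2015 0.0338 [0.0291 0.0346 0.0368]
side knob 63 0.5755 0.0509 0.0142 [0.1904 0.2039 0.2138]
side flange 638 0.5758 0.0514 0.0658 [0.1584 0.1611 0.1631]
```

View pics/s4.png

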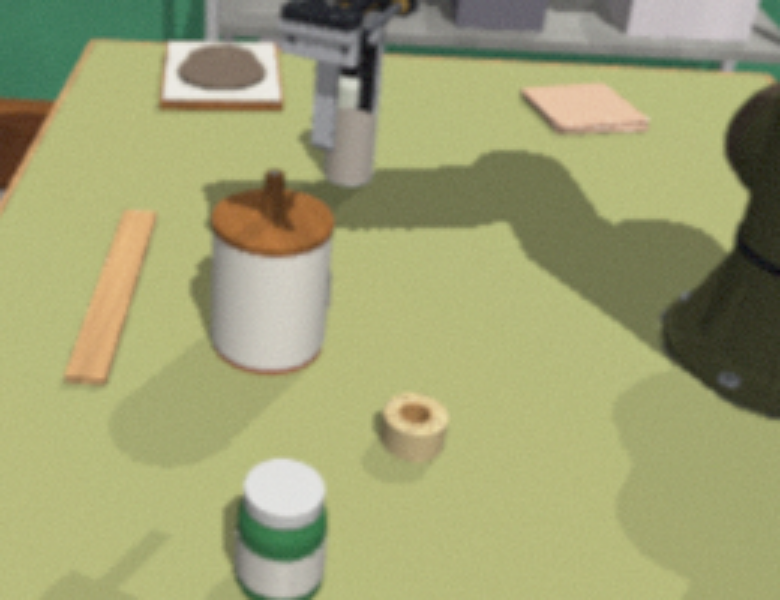

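Tape lies flat at crop (415,425), and the jar, batten and canister are unmoved. Next is the knob.

>>> play_rows(
  claw=[0, 0, 0, 0, 0, 0, 0, 0, 0, 0],
  xyz=[
    [3, 0, -1.2],
    [6, 0, -2.4],
    [8.3, 0, -3.3],
    [9.1, 0.5, -3.6],
    [9.1, 2, -3.6],
    [9.1, 4, -3.6],
    [9.1, 6, -3.6],
    [9.1, 7.5, -3.6],
    [9.1, 8.5, -3.6],
    [9.1, 9, -3.6],
  ],
  rot=[
    [0, 0, 0],
    [0, 0, 0],
    [0, 0, 0],
    [0, 0, 0],
    [0, 0, 0],
    [0, 0, 0],
    [0, 0, 0],
    [0, 0, 0],
    [0, 0, 0],
    [0, 0, 0],
  ],
)

```text
clock: 9.67
ee_pos: [0.5727, 0.0505, 0.207]
orientation: [-1.548, 0.313, -0.31]
contact_force: [-0.7, 0.0, -0.5]
opening: 1.002
```

>>> play_rows(
  claw=[0, 0, 0, 0, 0, 0, 0],
  xyz=[
    [0, 1, 0],
    [0, 2, 0],
    [0, 3, 0],
    [0, 3.7, 0],
    [0, 4.2, 0],
    [0, 4.2, 0],
    [0, 4.2, 0],
  ],
  rot=[
    [0, 0, 0],
    [0, 0, 0],
    [0, 0, 0],
    [0, 0, 0],
    [0, 0, 0],
    [0, 0, 0],
    [0, 0, 0],
  ],
)

```text
clock: 10.25
ee_pos: [0.5736, 0.0498, 0.166]
orientation: [-1.548, 0.312, -0.312]
contact_force: [-0.1, -0.5, 0.2]
opening: 0.999
```

Run:
```python
from h import *
st(); to(.574,.0493,.167)
```

```text
clock 10.25
joint_positions [ 0.0231  0.3905  1.4937 -0.      1.2575 -1.1499]
ee_pos [0.5736 0.0498 0.166 ]
orientation [-1.5482  0.3122 -0.3121]
contact_force [-0.1371 -0.4521  0.153 ]
moment [ 0.0024 -0.0334 -0.0143]
opening 0.9985
[[ 0.922 -0.     0.387]
 [-0.387 -0.     0.922]
 [-0.    -1.    -0.   ]]
tool cm to (0.574, 0.0493, 0.167) [ 0.06 -0.1  -0.03]
```

>>> play_rows(
  claw=[1, 1, 1, 1, 1, 1, 1, 1, 1, 1],
  xyz=[
    [0, 0, 0],
    [0, 0, 0],
    [0, 0, 0],
    [0, 0, 0],
    [0, 0, 0],
    [0, 0, 0],
    [0, 0, 0],
    [0, 0, 0],
    [0, 0, 0],
    [0, 0, 0],
  ],
  rot=[
    [0, 0, 0],
    [0, 0, 0],
    [0, 0, 0],
    [0, 0, 0],
    [0, 0, 0],
    [0, 0, 0],
    [0, 0, 0],
    [0, 0, 0],
    [0, 0, 0],
    [0, 0, 0],
  ],
)

```text
clock: 11.08
ee_pos: [0.5735, 0.0499, 0.166]
orientation: [-1.548, 0.312, -0.312]
contact_force: [0.5, 0.1, 0.3]
opening: 0.328
```

>>> play_rows(
  claw=[1, 1, 1, 1, 1],
  xyz=[
    [0, 0, 0],
    [0, 0, 0],
    [0, 0, 0],
    [0, 0, 0],
    [0, 0, 0],
  ],
  rot=[
    [0, 0, 0],
    [0, 0, 0],
    [0, 0, 0],
    [0, 0, 0],
    [0, 0, 0],
  ],
)

```text
clock: 11.5
ee_pos: [0.5735, 0.05, 0.1659]
orientation: [-1.548, 0.312, -0.312]
contact_force: [0.0, 1.0, 0.7]
opening: 0.229
```

>>> play_rows(
  claw=[1, 1, 1, 1, 1, 1],
  xyz=[
    [0, 0, 0],
    [0, 0, 0],
    [0, -0.05, 0],
    [0, -0.1, 0],
    [0, -0.1, 0],
    [0, -0.1, 0],
  ],
  rot=[
    [0, 0, 0],
    [0, 0, 0],
    [0, 0, 0],
    [0, 0, 0],
    [0, 0, 0],
    [0, 0, 0],
  ],
)

```text
clock: 12.0
ee_pos: [0.5733, 0.0499, 0.1662]
orientation: [-1.548, 0.313, -0.311]
contact_force: [3.3, 1.5, -12.3]
opening: 0.229
```

>>> play_rows(
  claw=[1, 1, 1, 1],
  xyz=[
    [0, -0.03, 0],
    [0, -0.06, 0],
    [0, -0.06, 0],
    [0, -0.06, 0],
  ],
  rot=[
    [0, 0, 0],
    [0, 0, 0],
    [0, 0, 0],
    [0, 0, 0],
  ],
)

```text
clock: 12.33
ee_pos: [0.5731, 0.0497, 0.167]
orientation: [-1.549, 0.313, -0.311]
contact_force: [0.5, 0.8, -15.6]
opening: 0.229
```

>>> play_rows(
  claw=[1, 1, 1, 1, 1],
  xyz=[
    [0, -0.05, 0],
    [0, -0.1, 0],
    [0, -0.15, 0],
    [0, -0.15, 0],
    [0, -0.15, 0],
  ],
  rot=[
    [0, 0, 0],
    [0, 0, 0],
    [0, 0, 0],
    [0, 0, 0],
    [0, 0, 0],
  ],
)

```text
clock: 12.75
ee_pos: [0.5733, 0.0497, 0.1691]
orientation: [-1.549, 0.312, -0.312]
contact_force: [-1.7, -0.3, -13.2]
opening: 0.231
```

```bash
cat >> h.py <<'E'
def lid():
    for n in("top","side"):
        c=cap(n); w=cloud(c)
        r=np.hypot(w[...,0]-.574,w[...,1]-.0495)
        m=(w[...,2]>.15)&(w[...,2]<.24)&(r>.035)&(r<.058)
        q=w[m]; A=np.c_[q[:,:2]-[.574,.0495],np.ones(len(q))]
        z=q[:,2]; k=np.abs(z-np.median(z))<.01
        f=np.linalg.lstsq(A[k],z[k],rcond=None)[0]
        print(n,m.sum(),"flange top z",np.round(np.median(z),4),"plane",np.round(f,4))
    return c
E
python3 - <<'E'
from h import *
lid()
E
```

```text
top 175 flange top z 0.1652 plane [0.0121 0.0005 0.1656]
side 292 flange top z 0.1643 plane [0.0008 0.0023 0.1644]
```

>>> play_rows(
  claw=[1, 1, 1, 1, 1, 1],
  xyz=[
    [0, -0.04, 0],
    [0, -0.08, 0],
    [0, -0.12, 0],
    [0, -0.16, 0],
    [0, -0.16, 0],
    [0, -0.16, 0],
  ],
  rot=[
    [0, 0, 0],
    [0, 0, 0],
    [0, 0, 0],
    [0, 0, 0],
    [0, 0, 0],
    [0, 0, 0],
  ],
)

```text
clock: 13.35
ee_pos: [0.5743, 0.0497, 0.1725]
orientation: [-1.548, 0.31, -0.315]
contact_force: [-2.9, -1.6, 0.4]
opening: 0.232
```

>>> play_rows(
  claw=[1, 1, 1, 1, 1, 1, 1, 1, 1, 1],
  xyz=[
    [0, -0.15, 0],
    [0, -0.3, 0],
    [0, -0.5, 0],
    [0, -0.7, 0],
    [0, -0.9, 0],
    [0, -1.1, 0],
    [0, -1.25, 0],
    [0, -1.35, 0],
    [0, -1.35, 0],
    [0, -1.35, 0],
  ],
  rot=[
    [0, 0, 0],
    [0, 0, 0],
    [0, 0, 0],
    [0, 0, 0],
    [0, 0, 0],
    [0, 0, 0],
    [0, 0, 0],
    [0, 0, 0],
    [0, 0, 0],
    [0, 0, 0],
  ],
)

```text
clock: 14.18
ee_pos: [0.5735, 0.0499, 0.1841]
orientation: [-1.548, 0.312, -0.312]
contact_force: [0.7, 0.2, -1.9]
opening: 0.231
```

Run:
```python
from h import *
st()
c=lid(); cv2.imwrite("pics/s5.png",cv2.resize(c["image"][130:270,200:380],None,fx=4,fy=4))
```

```text
clock 14.1833
joint_positions [ 0.0231  0.3742  1.4726  0.      1.2948 -1.1499]
ee_pos [0.5735 0.0499 0.1841]
orientation [-1.5482  0.3121 -0.312 ]
contact_force [ 0.6673  0.2078 -1.9066]
moment [0.0141 0.0032 0.0655]
opening 0.2309
[[ 0.922 -0.     0.387]
 [-0.387  0.     0.922]
 [-0.    -1.     0.   ]]
top 198 flange top z 0.1799 plane [ 0.0062 -0.0016  0.1801]
side 297 flange top z 0.1794 plane [-0.0002  0.0027  0.1794]
```

View pics/s5.png

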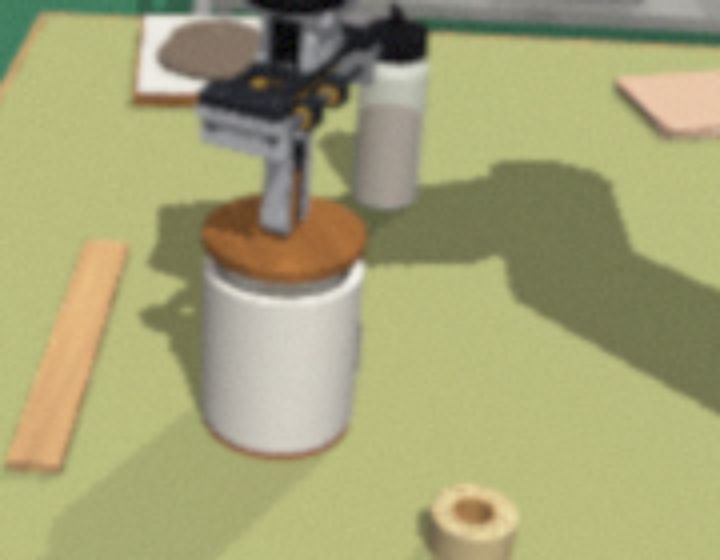

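The lid (crop (285,237)) is level about 18 mm above the mouth, with a gap visible underneath, and the force equals its weight. I'll trim up 2 mm, check again and hand in.

>>> play_rows(
  claw=[1, 1, 1, 1, 1, 1],
  xyz=[
    [0, -0.1, 0],
    [0, -0.2, 0],
    [0, -0.2, 0],
    [0, -0.2, 0],
    [0, -0.2, 0],
    [0, -0.2, 0],
  ],
  rot=[
    [0, 0, 0],
    [0, 0, 0],
    [0, 0, 0],
    [0, 0, 0],
    [0, 0, 0],
    [0, 0, 0],
  ],
)

```text
clock: 14.78
ee_pos: [0.5735, 0.0498, 0.1861]
orientation: [-1.548, 0.312, -0.312]
contact_force: [0.6, -0.2, -2.2]
opening: 0.229
```

Run:
```python
from h import *
st(); lid(); 
w0=np.load("side0.npy"); w=cloud(cap("side"))
for nm,x,y,b,lo,hi in(("jar",.543,.391,.06,.02,.12),("flask",.485,-.365,.06,.02,.15),("batten",.763,0,.25,.006,.018)):
    f=lambda w:np.round(np.nanmedian(w[(np.hypot(w[...,0]-x,w[...,1]-y)<b)&(w[...,2]>lo)&(w[...,2]<hi)&((nm!="batten")|(w[...,0]>.73))],0),4)
    print(nm,f(w0),f(w))
robot.job_done(); st()
```

```text
clock 14.7833
joint_positions [ 0.023   0.3725  1.4701 -0.      1.299  -1.1499]
ee_pos [0.5735 0.0498 0.1861]
orientation [-1.5482  0.3121 -0.3121]
contact_force [ 0.5765 -0.236  -2.2125]
moment [-0.0103  0.0209 -0.0008]
opening 0.2287
[[ 0.922 -0.     0.387]
 [-0.387 -0.     0.922]
 [-0.    -1.    -0.   ]]
top 201 flange top z 0.1822 plane [-0.0086 -0.0045  0.1818]
side 295 flange top z 0.1813 plane [-0.0014 -0.      0.1813]
jar [0.5441 0.4168 0.0807] [0.5441 0.4167 0.0805]
flask [ 0.4879 -0.3393  0.0865] [ 0.4863 -0.3393  0.0866]
batten [0.7627 0.0078 0.0114] [0.7625 0.0068 0.0114]
the job is handed in; nothing more can be done
the job is handed in; nothing more can be done
```

The tape is off the knob and the lid is free. I handed in at about 15 s with the gripper holding the lid level, about 20 mm above its seat.

- **Tape:** I slid it up off the knob and laid it flat on the bench at about (0.42, 0.20). The image after placing showed it flat, with its top about 35–36 mm up.
- **Lid:** I pulled it in sub-millimetre steps. The highest pull I read was about 16 N; it then let go, and the tool was 6.6 mm above where I gripped the knob, so it did not shoot up.
- **Last checks:** The flange had risen 20.2–20.5 mm by both cameras, and the tool itself had risen 20.2 mm. The fitted tilt was under about 0.6°. The wrist force was −2.2 N, which is the lid's weight alone.
- **Bystanders:** In the side view the jar, bottle and batten matched their starting positions within 2 mm, which is about the calibration limit.

No check failed. The two cameras disagreed by 2–4 mm on the canister's axis, so I used a point between them, adjusted from where the tape landed.

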